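Load the filter changer's spring magazine

TASK

Load two filter cassettes from the stand into the leaning spring magazine of the filter changer: first the blue one, then the yellow one on top of it, each pressed down against the spring follower until both brass catches snap back over it, and let go of before the next. Do not drop them on the bench, and leave the red cassette, the flask, the wash bottle and the beaker where they are.

Things in the scene. Friction and masses are not known exactly. Their poses are not given: they have to be found in the camera images.
- magazine: spring magazine leaning 27 deg from vertical: four 8 mm steel rods round a well 60 mm wide, open on top. Origin on the well's axis at the undersides of the two brass catches, 150 mm above the bench. z runs along the well, out of the mouth (up and, at yaw 0, towards the robot); x passes through the two catches, y through the two open sides. Discs go in along -z
- mouth (a point): same point as the magazine's origin. Rods stand 40 deg either side of the x axis, straight up to z = +22 mm, then flare outward to +36 mm to guide a disc in. On the +y and -y sides a gap 44 mm wide along x stays open outward down to z = -58 mm, for fingers holding a disc by its rim. Blue catch housings at x = +-44 to 60 mm reach up to z = +10 mm
- changer: fixed filter changer carrying the magazine. Origin on the bench, straight below the magazine's origin; x points away from the leaning side. White base: x -35 to 135, y +-75, 50 mm high. Its white head (x 32 to 135, y +-22, z 235 to 270 mm, on a rear column) overhangs: a gripper held vertical over the mouth may strike it, one in line with the well clears it
- blue_cassette: blue filter cassette, a flat round disc 54 mm across and 10 mm thick, about 35 g, with a white filter face 41 mm across on both faces (either face may be up); origin at the centre of its underside, z axis along the disc's axis; to be loaded first
- blue_center (a point): centre of the blue cassette (mid-thickness)
- yellow_cassette: yellow filter cassette, a flat round disc 54 mm across and 10 mm thick, about 35 g, with a white filter face 41 mm across on both faces (either face may be up); origin and axes as for the blue one; to be loaded second, on top
- yellow_center (a point): centre of the yellow cassette (mid-thickness)
- red_cassette: red (used) filter cassette, a flat round disc 54 mm across and 10 mm thick, about 35 g, with a white filter face 41 mm across on both faces (either face may be up); it stays where it is
- stand: fixed cassette stand: aluminium strip 225 x 60 x 6 mm (long along its y) with three white bosses 30 mm across at y = -75, 0, +75 mm, tops 18 mm above the bench. A cassette lies flat on each, overhanging 12 mm all round, colours in any order, up to 4 mm off centre. Origin: centre of underside, on the bench. Fingers closing along the stand's x clear the neighbours
- follower (a joint): the orange spring-loaded follower plate in the well (38 mm across), in m: 0 = up, its face then 17 mm above the catches' undersides (magazine z = +17 mm); grows as it is pressed down, at most 0.050; about 0.027 with one cassette caught and 0.037 with two. Spring 4 N at 0, growing by 0.9 N per 10 mm
- catch_a (a joint): sprung brass catch on the well's +x side, in m: 0 = fully out, 7 mm over a cassette's rim; grows as it is pushed back, at most 0.013. Flat underside at magazine z = 0, tapered top at +18 mm. It snaps over a cassette once that one's upper face is below z = 0: press 2 to 4 mm further, then the follower lifts it against the catches. Pressing past both takes about 6 to 12 N in all; keep the cassette square, or one side is caught and the other not
- catch_b (a joint): the same on the -x side
- flask: amber glass flask with a narrow neck, 72 mm wide, 165 mm tall; bystander, origin at the centre of its underside
- wash_bottle: clear plastic wash bottle, 68 mm wide, 170 mm tall; bystander, origin at the centre of its underside
- beaker: glass beaker, 70 mm wide, 80 mm tall; bystander, origin at the centre of its underside
There are look-alikes about, which are no part of the job. What is shaped like the blue_cassette but orange or pink is not meant.

How it is judged:
On the way, in this order (a step that is already met when the one before it is completed fails the run):
1. the blue cassette lies under both catches, released (z of blue_center in the frame of magazine between -0.012 and -0.003 m and x of blue_center in the frame of magazine between -0.006 and 0.006 m and y of blue_center in the frame of magazine between -0.006 and 0.006 m and angle between the z axis of blue_cassette and the z axis of magazine, either way round below 0.14 rad and value of joint each of catch_a, catch_b below 0.0045 m and contact force between the fingers and blue_cassette below 0.1 N), for 0.2 s.
2. the yellow cassette lies under both catches, on top of the blue one (z of yellow_center in the frame of magazine between -0.012 and -0.003 m and x of yellow_center in the frame of magazine between -0.006 and 0.006 m and y of yellow_center in the frame of magazine between -0.006 and 0.006 m and angle between the z axis of each of yellow_cassette, blue_cassette and the z axis of magazine, either way round below 0.14 rad and z of blue_center in the frame of magazine between -0.024 and -0.012 m and x of blue_center in the frame of magazine between -0.006 and 0.006 m and y of blue_center in the frame of magazine between -0.006 and 0.006 m and value of joint each of catch_a, catch_b below 0.0045 m), for 0.2 s.
At the end, for the whole second after the job is handed in: Yellow lies just under both catches (centre 3 to 9 mm below their undersides), blue right beneath it (12 to 20 mm below), each within 6 mm of the well's axis in x and y and square within 8 degrees; both catches within 4.5 mm of fully out; cassettes at rest (z of yellow_center in the frame of magazine between -0.009 and -0.003 m and x of yellow_center in the frame of magazine between -0.006 and 0.006 m and y of yellow_center in the frame of magazine between -0.006 and 0.006 m and angle between the z axis of each of yellow_cassette, blue_cassette and the z axis of magazine, either way round below 0.14 rad and z of blue_center in the frame of magazine between -0.02 and -0.012 m and x of blue_center in the frame of magazine between -0.006 and 0.006 m and y of blue_center in the frame of magazine between -0.006 and 0.006 m and value of joint each of catch_a, catch_b below 0.0045 m and linear speed of each of blue_cassette, yellow_cassette below 0.01 m/s); the robot touches nothing.
It fails at once if the red cassette is disturbed (moved over 15 mm) (distance of red_cassette from where it was at the start of the episode above 0.015 m).
It fails at once if the flask, wash bottle or beaker is disturbed (moved over 30 mm) (distance of any of flask, wash_bottle, beaker from where it was at the start of the episode above 0.03 m).
It fails at once if the blue or yellow cassette falls to the bench (height (world z) of any of blue_center, yellow_center below 0.0145 m).
It also fails if it takes over 72 s, if anything falls off the work surface, if the arm or the gripper's body presses on something with over 40 N, if the wrist force passes 120 N, or if a joint passes its speed limit or range.

ROBOT

A 7-joint arm with a two-finger parallel gripper is mounted at the origin on the work surface. World frame = base frame: x ahead of the robot, y to its left, z up, the work surface at z = 0. Lengths are in m, angles in rad, forces in N, time in s.
With the tool pointing down it reaches from about 0.35 to 0.9 m from the base axis. Payload 8.1 kg.
Tool frame: the origin (TCP) lies midway between the tips of the shut fingers; the grasp point (between the pads) lies arm.hold_point_z behind it (arm.hold_point_z is the distance from the TCP to the grasp point, in m); z points along the fingers, x is the direction in which the jaws open and shut, and the axes are right-handed (so a half turn about z gives the same grasp; the last joint's range is limited). The gripper opens to 92 mm and grips with 3 to 60 N. Pads are 19 mm wide; open, the fingers measure 130 mm over their backs; the gripper's body (75 mm by 190 mm) begins 47 mm behind the grasp point.
Start: joints at [-1.446, 0.434, 0.025, 1.573, -0.012, 1.134, -0.075], TCP at [0.141, 0.609, 0.227] pointing down, gripper open.
Joint ranges: [-2.62, 2.62], [-0.44, 2.09], [-1.27, 1.32], [0.08, 2.57], [-1.32, 4.46], [0.12, 2], [-2.74, 2.74]. Speed limits (rad/s): [2.22, 2.22, 3.01, 3.01, 3.14, 3.14, 3.14].

INTERFACE

Orientations are given as a rotation vector (axis times angle).
In Python, from cell import arm gives the robot as it stands.
- The arm moves only by the shell command python3 -m pendant 'ROWS' [FORCE]. ROWS is JSON, a list of rows, each an object with "dp": the shift along the tool's x, y, z in m, a list of three; "rotation": the turn, a rotation vector about the tool's x, y, z in rad, a list of three; "fingers": the closure, from -1 (fully open) to 1 (shut). In form: [{"dp": [x, y, z], "rotation": [rx, ry, rz], "fingers": fingers}, ...]. A call has 1 to 20 rows; each row is the pose to reach, as a shift and turn from the pose measured when the call began, along the tool's axes at that moment; what a row does not reach only later rows make up. A row lasts 1/8 s, in which the tool goes at most 62.5 mm and 10.7 degrees, less where a joint would pass 70% of its speed; a pose out of reach is approached as far as the arm can. A call with a gripper value outside its range is refused whole. The fingers move at their own pace and stop on an object; FORCE is the grip in N (left out, the last holds). Time passes only in rows, so rows that repeat a pose let the fingers close. It gives the time, the measured TCP pose, the force and the opening at its end, in the units of the state.
- arm.observe(): the state, without advancing time (a new reading comes with each control period).
- arm.get_image(name): name is "scene" or "side" or "wrist"; returns the picture (384x512x3 uint8, blue, green, red); there is no depth.
- arm.camera_params(name): a dict with "camera_matrix" (3x3 intrinsics, pixels), "rvec" (rotation vector, rad) and "tvec" (3), from world to camera coordinates, as OpenCV has them. Camera axes: x right, y down, z forward; pixel columns grow to the right and rows downward; lengths in m; the calibration is good to about 2 mm. A picture is of the moment at which its call begins: read the wrist's pose just before it. camera_params takes no time and is no camera call; for the wrist camera it gives the pose at the moment of the call.
- arm.sign_off(): hands the job in, once; it reports no verdict.
The state is a dict: "clock": time; "joints": joint angles; "dq": joint speeds; "joint_efforts": joint torques, N m; "position": TCP position; "ee_rot": TCP orientation; "force": force on the tool from outside, world axes, zero at the start; "ft_torque": the same for the moment, N m; "width": opening from 0.0 (shut) to 1.0 (fully open).
Only numpy, scipy, OpenCV 4.12 (cv2) and the standard library are available. Lean on these libraries where they do the work, as an engineer would, in place of code of your own. Each camera call takes 0.05 s, during which the arm holds its last target.

## Working session

There is one attempt and no reset: what is moved stays moved. The work goes in short steps, Python scripts to look and compute and a shell command to move; the robot and the scene stay as the last step left them, time stands still between calls to the robot, and variables do not carry over. Pictures are saved under pics/ and viewed, and the job is handed in when it is done.

```bash
ls -la; mkdir -p pics; python3 - <<'E'
from cell import arm
import cv2
s=arm.observe(); print(s, arm.hold_point_z)
for n in("scene","side","wrist"):
    p=arm.camera_params(n); print(n,p)
    cv2.imwrite(f"pics/{n}0.png",arm.get_image(n))
E
```

```text
total 12
drwxr-xr-x  3 agent agent 4096 Dec  6 05:49 .
drwxr-xr-x 23 root  root  4096 Dec  6 05:49 ..
drwxr-xr-x  2 agent agent 4096 Dec  6 05:49 pics
{'clock': 0.0, 'joints': array([-1.44557735,  0.4352473 ,  0.02493305,  1.57411114, -0.01159441,
        1.13398669, -0.07510693]), 'dq': array([ 8.81504310e-05,  9.84513764e-04,  3.28085267e-04,  4.27360246e-04,
        2.35641296e-04, -1.00254046e-03,  2.09717256e-04]), 'joint_efforts': array([ 1.39032003e-03, -6.67848086e+01,  9.86157395e-01, -3.14446735e+01,
       -6.02339557e-02,  4.30500624e-02,  1.87824385e-04]), 'position': array([0.14107688, 0.60833719, 0.22592397]), 'ee_rot': array([ 2.45871561e+00,  1.95381556e+00, -1.83820287e-03]), 'force': array([-0.32951553, -0.17127108,  1.35822437]), 'ft_torque': array([-0.00263342,  0.05895082, -0.00437081]), 'width': 1.0016728536563566} 0.0188
scene {'camera_matrix': array([[405.94760433,   0.        , 252.59184961],
       [  0.        , 405.94760433, 187.60810682],
       [  0.        ,   0.        ,   1.        ]]), 'rvec': array([ 1.96158917,  1.40000325, -0.57942035]), 'tvec': array([-0.19391998, -0.36398331,  1.59139008])}
side {'camera_matrix': array([[359.41730644,   0.        , 257.72510618],
       [  0.        , 359.41730644, 189.31269964],
       [  0.        ,   0.        ,   1.        ]]), 'rvec': array([ 0.36094284, -2.73324048,  1.31205849]), 'tvec': array([0.63266244, 0.23893143, 0.89207557])}
wrist {'camera_matrix': array([[294.34929716,   0.        , 255.87571504],
       [  0.        , 294.34929716, 195.36758622],
       [  0.        ,   0.        ,   1.        ]]), 'rvec': array([-2.2679367 , -1.80342263, -0.26781375]), 'tvec': array([-0.62444162, -0.03671715,  0.39101647])}
```

View pics/scene0.png

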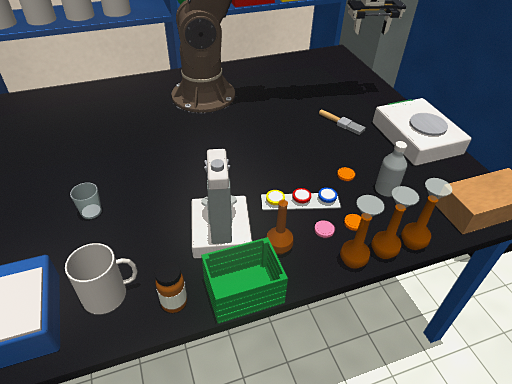

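View pics/side0.png

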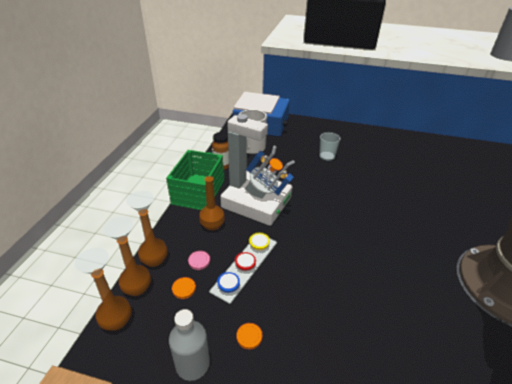

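View pics/wrist0.png

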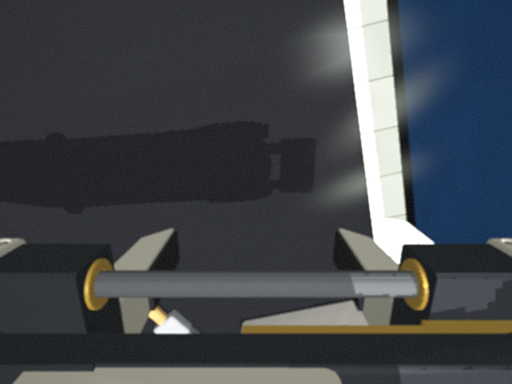

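```bash
cat > h.py <<'E'
import numpy as np,cv2
from scipy.spatial.transform import Rotation as R
def cam(p): 
    return p["camera_matrix"],cv2.Rodrigues(p["rvec"])[0],np.array(p["tvec"]).ravel()
def ray(p,uv):
    K,Rm,t=cam(p); d=Rm.T@np.linalg.solve(K,np.array([uv[0],uv[1],1.])); return -Rm.T@t,d
def atz(p,uv,z):
    c,d=ray(p,uv); return c+d*(z-c[2])/d[2]
def proj(p,X):
    K,Rm,t=cam(p); x=(np.atleast_2d(X)@Rm.T+t)@K.T; return x[:,:2]/x[:,2:]
E
python3 - <<'E'
from h import *
from cell import arm
for n in("scene","side"):
    im=cv2.imread(f"pics/{n}0.png");p=arm.camera_params(n)
    hsv=cv2.cvtColor(im,cv2.COLOR_BGR2HSV)
    box=(255,345,180,215) if n=="scene" else (210,280,225,300)
    for c,lo,hi in(("blue",105,125),("yellow",22,35),("red",170,180),("red",0,6)):
        m=((hsv[...,0]>=lo)&(hsv[...,0]<=hi)&(hsv[...,1]>120)&(hsv[...,2]>60)).astype(np.uint8)
        k=np.zeros_like(m);k[box[2]:box[3],box[0]:box[1]]=1;m*=k
        pts=cv2.findNonZero(m)
        if pts is None: continue
        h=cv2.convexHull(pts);M=cv2.moments(h)
        if M['m00']==0: continue
        uv=(M['m10']/M['m00'],M['m01']/M['m00'])
        print(n,c,len(pts),np.round(uv,1),np.round(atz(p,uv,.025),4))
    cv2.imwrite(f"pics/{n}_z.png",cv2.resize(im[120:300,150:400] if n=="scene" else im[90:320,170:330],None,fx=3.2 if n=="scene" else 2.6,fy=3.2 if n=="scene" else 2.6,interpolation=cv2.INTER_CUBIC))
E
```

```text
scene blue 119 [327.4 194.5] [0.6773 0.1942 0.025 ]
scene yellow 101 [274.8 196.7] [0.6383 0.0474 0.025 ]
scene red 3 [302.3 188.7] [0.6327 0.1358 0.025 ]
scene red 110 [301.4 195.1] [0.6562 0.1222 0.025 ]
side blue 134 [227.7 281.4] [0.6779 0.193  0.025 ]
side yellow 137 [258.9 240.3] [0.6392 0.0449 0.025 ]
side red 8 [236.6 255.2] [0.6812 0.1102 0.025 ]
side red 106 [244.8 260.5] [0.6564 0.1213 0.025 ]
```

View pics/scene_z.png

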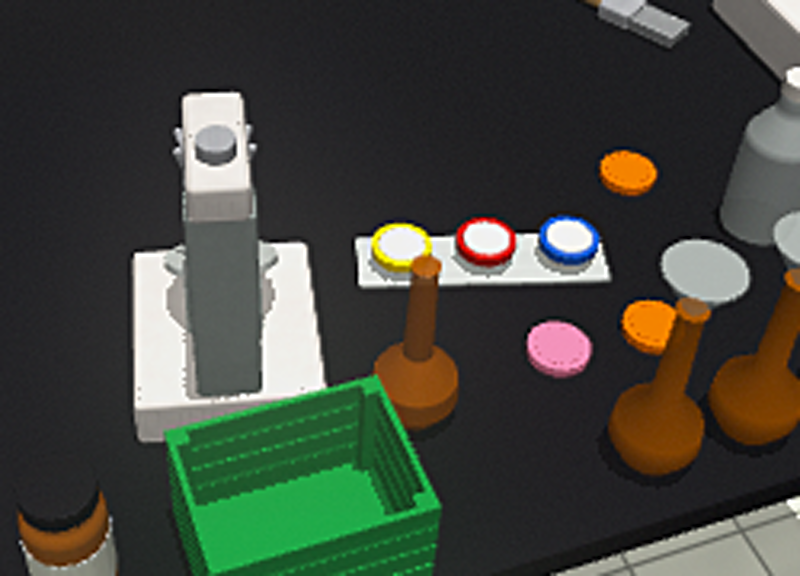

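View pics/side_z.png

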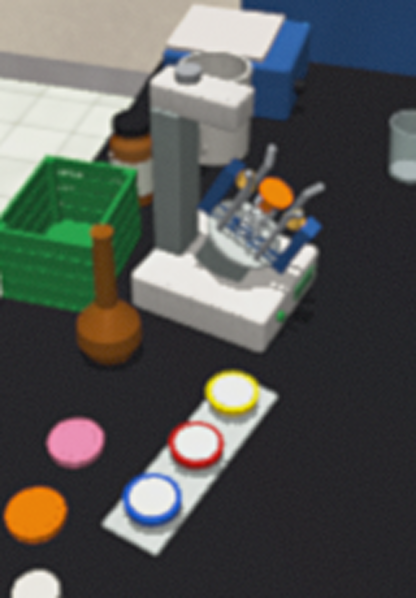

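```bash
python3 - <<'E'
from h import *
from cell import arm
from scipy.optimize import least_squares
s=arm.observe(); p=arm.camera_params("wrist");K,Rm,t=cam(p)
Rt=R.from_rotvec(s["ee_rot"]).as_matrix()
print("cam in tool",Rt.T@(-Rm.T@t-s["position"]),"cam axes in tool\n",(Rt.T@Rm.T).round(3)); print(Rt.round(3))
P={n:arm.camera_params(n) for n in("scene","side")}
sc=lambda u,v:(u/3.2+150,v/3.2+120); sd=lambda u,v:(u/2.6+170,v/2.6+90)
B=lambda x,y,z:(x,y,z)
obs=[("scene",sc(133,252),(-.035,-.075,.05)),("scene",sc(298,243),(-.035,.075,.05)),("scene",sc(133,405),(.135,-.075,.05)),("scene",sc(325,388),(.135,.075,.05)),
("side",sd(133,280),(.135,.075,.05)),("side",sd(264,327),(-.035,.075,.05)),("side",sd(317,256),(-.035,-.075,.05)),
("scene",sc(183,96),(.032,-.022,.27)),("scene",sc(242,94),(.032,.022,.27)),("scene",sc(187,193),(.135,-.022,.27)),("scene",sc(250,190),(.135,.022,.27)),
("side",sd(152,80),(.135,.022,.27)),("side",sd(238,103),(.032,.022,.27))]
def res(q):
    c,s_=np.cos(q[2]),np.sin(q[2]);r=[]
    for n,uv,X in obs:
        w=[q[0]+c*X[0]-s_*X[1],q[1]+s_*X[0]+c*X[1],X[2]]
        r+=list(proj(P[n],w)[0]-uv)
    return np.array(r)
o=least_squares(res,[.65,-.1,0],loss="soft_l1"); print(o.x,np.degrees(o.x[2])); print(res(o.x).reshape(-1,2).round(1))
E
```

```text
cam in tool [-8.08815663e-05 -7.91797108e-02 -1.58231730e-01] cam axes in tool
 [[ 1.     0.     0.001]
 [-0.001  0.957  0.291]
 [-0.001 -0.291  0.957]]
[[ 0.226  0.974 -0.   ]
 [ 0.974 -0.226 -0.001]
 [-0.001  0.    -1.   ]]
[ 0.64282085 -0.11759272 -0.22013089] -12.612570913596196
[[-0.9 -0.9]
 [ 2.1 -2. ]
 [-0.4  0.6]
 [ 0.9  0.8]
 [-2.  -2.2]
 [-0.3 -1.5]
 [ 0.2 -3.4]
 [-1.3 -1.8]
 [-0.2 -2.4]
 [-0.7 -1.4]
 [ 0.8 -1.9]
 [-2.5  0.3]
 [-1.   0.9]]
```

```bash
python3 - <<'E'
from h import *
from cell import arm
P=[arm.camera_params(n) for n in("scene","side")]
def tri(a,b):
    A=[ray(P[0],a),ray(P[1],b)]
    M=sum(np.eye(3)-np.outer(d,d)/(d@d) for c,d in A);v=sum((np.eye(3)-np.outer(d,d)/(d@d))@c for c,d in A)
    return np.linalg.solve(M,v)
print("flask top",tri((283,202),(209.6,178.5)))
print(atz(P[0],(279.5,241),.03),atz(P[1],(211.5,217),.03))
# target tool poses
x=np.array([.968,-.252,0]);x/=np.linalg.norm(x);z=np.array([0,0,-1.]);G=np.c_[x,np.cross(z,x),z]
s=arm.observe();Rt=R.from_rotvec(s["ee_rot"]).as_matrix()
print("rot tool",R.from_matrix(Rt.T@G).as_rotvec())
print("dp",Rt.T@(np.array([.677,.1935,.16])-s["position"]))
E
```

```text
flask top [ 0.78758519 -0.00088195  0.16586427]
[ 0.79463909 -0.00201331  0.03      ] [ 0.78933126 -0.00080383  0.03      ]
rot tool [9.87496423e-04 7.81704244e-04 1.59765085e+00]
dp [-0.28315736  0.61577824  0.0665365 ]
```

```bash
python3 -m pendant '[{"dp":[-0.283,0.616,0.0],"rotation":[0,0,1.6],"fingers":-1},{"dp":[-0.283,0.616,0.0],"rotation":[0,0,1.6],"fingers":-1},{"dp":[-0.283,0.616,0.0],"rotation":[0,0,1.6],"fingers":-1},{"dp":[-0.283,0.616,0.0],"rotation":[0,0,1.6],"fingers":-1},{"dp":[-0.283,0.616,0.0],"rotation":[0,0,1.6],"fingers":-1},{"dp":[-0.283,0.616,0.0],"rotation":[0,0,1.6],"fingers":-1},{"dp":[-0.283,0.616,0.0],"rotation":[0,0,1.6],"fingers":-1},{"dp":[-0.283,0.616,0.0],"rotation":[0,0,1.6],"fingers":-1},{"dp":[-0.283,0.616,0.0],"rotation":[0,0,1.6],"fingers":-1},{"dp":[-0.283,0.616,0.0],"rotation":[0,0,1.6],"fingers":-1},{"dp":[-0.283,0.616,0.0],"rotation":[0,0,1.6],"fingers":-1},{"dp":[-0.283,0.616,0.0],"rotation":[0,0,1.6],"fingers":-1}]'
python3 - <<'E'
from h import *
from cell import arm
s=arm.observe();p=arm.camera_params("wrist");im=arm.get_image("wrist")
print(s["clock"],s["position"],s["joints"].round(2),R.from_rotvec(s["ee_rot"]).as_matrix().round(3))
cv2.imwrite("pics/w1.png",im);np.save("w1.npy",p)
print(proj(p,[[.677,.1935,.028],[.656,.122,.028],[.639,.046,.028]]))
E
```

```text
clock: 1.65
position: [0.68, 0.1878, 0.2258]
ee_rot: [3.11, -0.413, 0.002]
force: [-0.3, 0.9, 0.1]
width: 0.999
1.65 [0.67998848 0.18777478 0.22577839] [-0.65  0.6   0.52  1.38 -0.3   1.24 -0.37] [[ 0.965 -0.261  0.001]
 [-0.261 -0.965 -0.005]
 [ 0.002  0.004 -1.   ]]
[[252.25998506 168.13103336]
 [251.20627535 224.25020561]
 [253.92140037 276.36799944]]
```

View pics/w1.png

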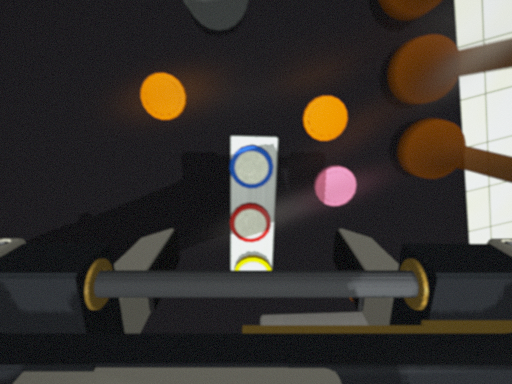

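```bash
python3 - <<'E'
from h import *
from cell import arm
im=cv2.imread("pics/w1.png");p=np.load("w1.npy",allow_pickle=True).item()
hsv=cv2.cvtColor(im,cv2.COLOR_BGR2HSV)
C={}
for c,rng in(("blue",[(105,125)]),("red",[(170,180),(0,6)])):
    m=np.zeros(im.shape[:2],bool)
    for lo,hi in rng: m|=(hsv[...,0]>=lo)&(hsv[...,0]<=hi)&(hsv[...,1]>120)&(hsv[...,2]>60)
    m[:,:225]=0;m[:,280:]=0;m[:140]=0;m[250:]=0
    h=cv2.convexHull(cv2.findNonZero(m.astype(np.uint8)));M=cv2.moments(h)
    uv=(M['m10']/M['m00']+0.0,M['m01']/M['m00']);C[c]=atz(p,uv,.0265);print(c,cv2.boundingRect(h),np.round(uv,1),C[c])
d=C["blue"]-C["red"];print(np.degrees(np.arctan2(d[0],d[1])))
# strip edges at z=.006
for v in (150,): pass
g=(hsv[...,2]>150)&(hsv[...,1]<60)
for v in(142,195,205,245):
    xs=[u for u in range(215,290) if g[v,u]];print(v,xs[0],xs[-1],atz(p,(xs[0],v),.006)[:2],atz(p,(xs[-1]+1,v),.006)[:2])
b=C["blue"];s=arm.observe();Rt=R.from_rotvec(s["ee_rot"]).as_matrix()
print(Rt.T@(np.array([b[0],b[1],.013])-s["position"]))
E
```

```text
blue (229, 146, 44, 42) [250.8 166.4] [0.67568612 0.19577743 0.0265    ]
red (229, 204, 41, 38) [249.4 222.3] [0.65425976 0.12466579 0.0265    ]
16.767869595491216
142 231 277 [0.65837698 0.22874879] [0.71608166 0.21316811]
195 232 273 [0.63959547 0.16076842] [0.69403178 0.14605896]
205 232 273 [0.63556743 0.14714997] [0.69058166 0.13228207]
245 231 272 [0.61719347 0.0900233 ] [0.67464711 0.07448603]
[-0.00381706 -0.00464671  0.21268801]
```

```bash
python3 -m pendant '[{"dp":[-0.0035,-0.003,0.06],"rotation":[0,0,0],"fingers":-1},{"dp":[-0.0035,-0.003,0.12],"rotation":[0,0,0],"fingers":-1},{"dp":[-0.0035,-0.003,0.17],"rotation":[0,0,0],"fingers":-1},{"dp":[-0.0035,-0.003,0.2],"rotation":[0,0,0],"fingers":-1},{"dp":[-0.0035,-0.003,0.213],"rotation":[0,0,0],"fingers":-1},{"dp":[-0.0035,-0.003,0.213],"rotation":[0,0,0],"fingers":-1}]' 25
python3 - <<'E'
from h import *
from cell import arm
s=arm.observe();p=arm.camera_params("wrist");im=arm.get_image("wrist")
print(s["clock"],s["position"])
cv2.imwrite("pics/w2.png",im)
E
```

```text
clock: 2.45
position: [0.6749, 0.195, 0.0125]
ee_rot: [3.112, -0.407, -0.002]
force: [-0.5, 0.7, -0.2]
width: 1.0
2.45 [0.67491379 0.19501017 0.01250503]
```

View pics/w2.png

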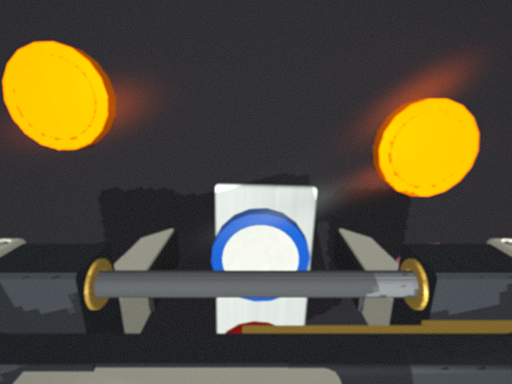

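```bash
python3 - <<'E'
from h import *
from cell import arm
s=arm.observe();p=arm.camera_params("wrist");Rt=R.from_rotvec(s["ee_rot"]).as_matrix()
im=cv2.imread("pics/w2.png");hsv=cv2.cvtColor(im,cv2.COLOR_BGR2HSV)
m=(hsv[...,0]>=105)&(hsv[...,0]<=125)&(hsv[...,1]>120)&(hsv[...,2]>60);m[:200]=0;m[303:]=0;m[:,:205]=0;m[:,315:]=0
h=cv2.convexHull(cv2.findNonZero(m.astype(np.uint8)));print(cv2.boundingRect(h))
e=cv2.fitEllipse(h);print(e)
X=atz(p,e[0],.0265);print(X,Rt.T@(X-s["position"]))
E
```

```text
(210, 210, 100, 91)
((259.1541442871094, 255.18814086914062), (90.60635375976562, 98.40803527832031), 89.96678161621094)
[0.67756926 0.19482752 0.0265    ] [ 0.00170699 -0.00033926 -0.01283537]
```

```bash
python3 -m pendant '[{"dp":[0.0015,0,0],"rotation":[0,0,0],"fingers":-0.5},{"dp":[0.0015,0,0],"rotation":[0,0,0],"fingers":0.2},{"dp":[0.0015,0,0],"rotation":[0,0,0],"fingers":1},{"dp":[0.0015,0,0],"rotation":[0,0,0],"fingers":1},{"dp":[0.0015,0,0],"rotation":[0,0,0],"fingers":1},{"dp":[0.0015,0,0],"rotation":[0,0,0],"fingers":1},{"dp":[0.0015,0,0],"rotation":[0,0,0],"fingers":1}]' 40
```

```text
clock: 3.38
position: [0.6773, 0.1945, 0.0138]
ee_rot: [3.113, -0.407, 0.001]
force: [-0.7, -0.9, 2.5]
width: 0.573
```

```bash
cat >> h.py <<'E'
def mag(M,yaw,tilt=np.radians(27)):
    z=np.array([-np.sin(tilt)*np.cos(yaw),-np.sin(tilt)*np.sin(yaw),np.cos(tilt)])
    y=np.array([-np.sin(yaw),np.cos(yaw),0]);x=np.cross(y,z)
    return np.c_[x,y,z]
def goal(s,P,G):
    Rt=R.from_rotvec(s["ee_rot"]).as_matrix()
    return (Rt.T@(P-s["position"])).round(4),R.from_matrix(Rt.T@G).as_rotvec().round(4)
def toolR(Rm): return np.c_[Rm[:,1],Rm[:,0],-Rm[:,2]]
E
python3 -m pendant '[{"dp":[0,0,-0.05],"rotation":[0,0,0],"fingers":1},{"dp":[0,0,-0.11],"rotation":[0,0,0],"fingers":1},{"dp":[0,0,-0.17],"rotation":[0,0,0],"fingers":1},{"dp":[0,0,-0.23],"rotation":[0,0,0],"fingers":1}]'
python3 - <<'E'
from h import *
from cell import arm
s=arm.observe();M=np.array([.643,-.118,.15]);Rm=mag(M,-.22);T=toolR(Rm);print(Rm.round(3))
print(goal(s,M+Rm[:,2]*.13,T),goal(s,np.array([.54,.03,.30]),T))
cv2.imwrite("pics/w3.png",arm.get_image("wrist"))
E
```

```text
clock: 3.88
position: [0.6769, 0.1949, 0.2456]
ee_rot: [3.113, -0.408, 0.001]
force: [1.2, 1.0, -0.3]
width: 0.576
[[ 0.87   0.218 -0.443]
 [-0.194  0.976  0.099]
 [ 0.454  0.     0.891]]
(array([-0.0112,  0.3135, -0.0196]), array([-0.3618,  0.3801, -1.578 ])) (array([-0.0898,  0.1947, -0.0541]), array([-0.3618,  0.3801, -1.578 ]))
```

View pics/w3.png

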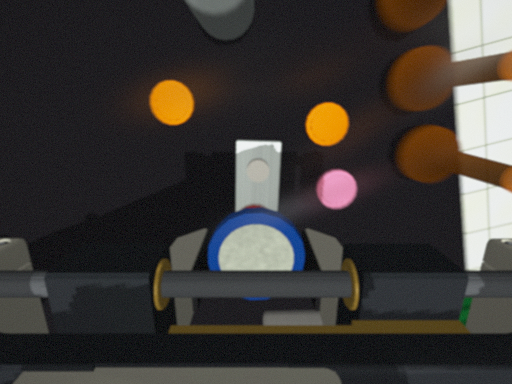

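```bash
python3 -m pendant '[{"dp":[-0.03,0.04,-0.054],"rotation":[-0.04,0.04,-0.18],"fingers":1},{"dp":[-0.06,0.09,-0.054],"rotation":[-0.08,0.084,-0.35],"fingers":1},{"dp":[-0.09,0.14,-0.054],"rotation":[-0.12,0.127,-0.526],"fingers":1},{"dp":[-0.09,0.195,-0.054],"rotation":[-0.16,0.17,-0.7],"fingers":1},{"dp":[-0.09,0.195,-0.054],"rotation":[-0.2,0.21,-0.87],"fingers":1},{"dp":[-0.09,0.195,-0.054],"rotation":[-0.24,0.253,-1.05],"fingers":1},{"dp":[-0.09,0.195,-0.054],"rotation":[-0.28,0.296,-1.23],"fingers":1},{"dp":[-0.09,0.195,-0.054],"rotation":[-0.32,0.337,-1.4],"fingers":1},{"dp":[-0.06,0.23,-0.045],"rotation":[-0.362,0.38,-1.578],"fingers":1},{"dp":[-0.035,0.27,-0.035],"rotation":[-0.362,0.38,-1.578],"fingers":1},{"dp":[-0.011,0.3135,-0.02],"rotation":[-0.362,0.38,-1.578],"fingers":1},{"dp":[-0.011,0.3135,-0.02],"rotation":[-0.362,0.38,-1.578],"fingers":1},{"dp":[-0.011,0.3135,-0.02],"rotation":[-0.362,0.38,-1.578],"fingers":1}]'
python3 - <<'E'
from h import *
from cell import arm
s=arm.observe();p=arm.camera_params("wrist");im=arm.get_image("wrist")
print(s["joints"].round(2))
M=np.array([.643,-.118,.15]);Rm=mag(M,-.22);T=toolR(Rm);print(goal(s,M+Rm[:,2]*.13,T))
cv2.imwrite("pics/w4.png",im);np.save("w4.npy",p);cv2.imwrite("pics/s4.png",cv2.resize(arm.get_image("side")[60:260,150:350],None,fx=2.8,fy=2.8))
im=im.copy()
for th in (40,140,220,320):
  for zz in(0,.022):
    X=M+Rm@np.array([.034*np.cos(np.radians(th)),.034*np.sin(np.radians(th)),zz]);u=proj(p,X)[0];cv2.circle(im,(int(u[0]),int(u[1])),2,(0,255,255) if zz else (0,0,255),-1)
for th in (-1,1):
  for xx in(.044,.060):
   for yy in (-.008,.008):
    u=proj(p,M+Rm@np.array([th*xx,yy,.010]))[0];cv2.circle(im,(int(u[0]),int(u[1])),2,(255,255,0),-1)
cv2.imwrite("pics/w4o.png",cv2.resize(im[80:300,130:390],None,fx=2.7,fy=2.7))
E
```

```text
clock: 5.55
position: [0.5884, -0.1048, 0.2731]
ee_rot: [2.139, 1.71, 0.425]
force: [0.1, 0.4, -0.2]
width: 0.577
[-0.52  0.09  0.61  2.05  0.01  0.53  1.42]
(array([-0.0011, -0.0059,  0.0051]), array([ 0.0092, -0.0047, -0.0033]))
```

View pics/w4.png

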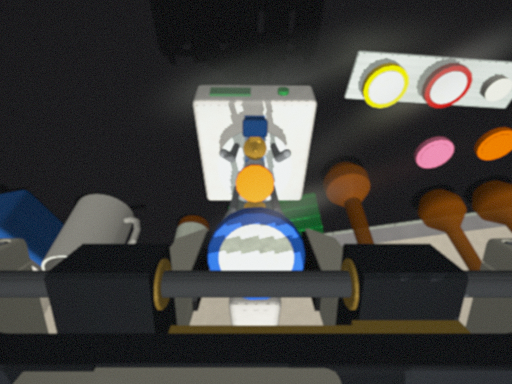

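View pics/w4o.png

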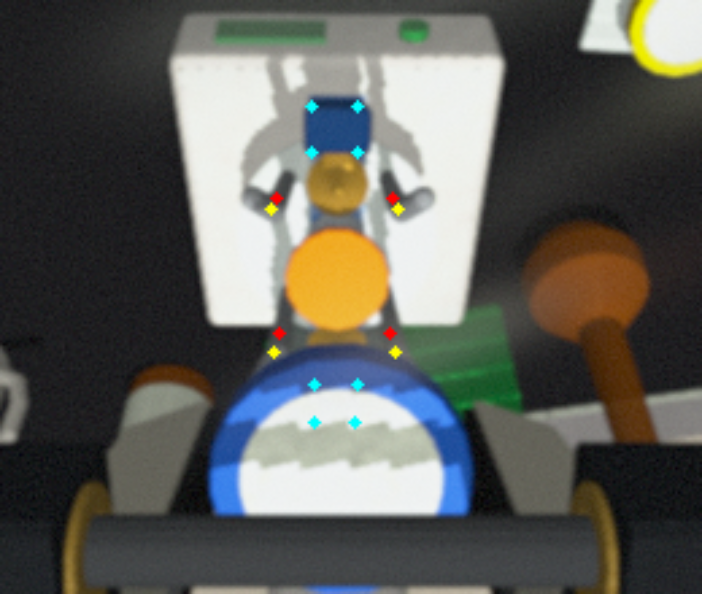

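View pics/s4.png

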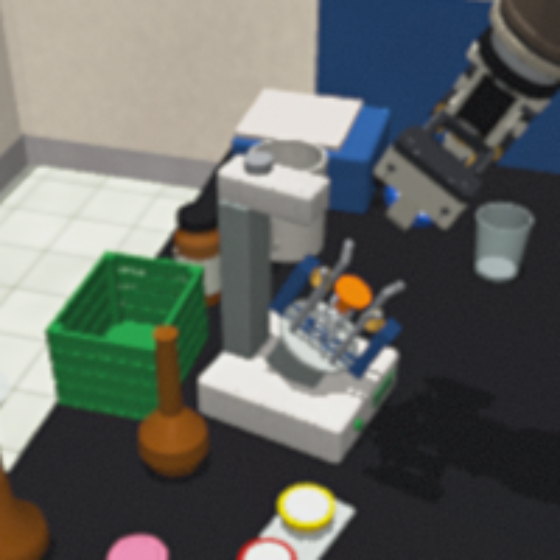

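```bash
python3 - <<'E'
from h import *
from cell import arm
from scipy.optimize import least_squares
im=cv2.imread("pics/w4.png");p=np.load("w4.npy",allow_pickle=True).item();s=arm.observe()
hsv=cv2.cvtColor(im,cv2.COLOR_BGR2HSV)
m=(hsv[...,0]>=10)&(hsv[...,0]<=20)&(hsv[...,1]>150)&(hsv[...,2]>150)
n,l,st,c=cv2.connectedComponentsWithStats(m.astype(np.uint8));i=l[183,255];print(st[i],c[i])
e=cv2.fitEllipse(cv2.convexHull(cv2.findNonZero((l==i).astype(np.uint8))));print("follower",e)
cr=lambda u,v:(u/2.7+130,v/2.7+80)
obs=[(e[0],"f",(0,0,.017),3),(cr(172,60),"c",(-.035,-.075,.05),1),(cr(503,57),"c",(-.035,.075,.05),1),(cr(208,326),"c",(.135,-.075,.05),1),(cr(464,325),"c",(.135,.075,.05),1)]
def res(q):
    M=np.array([q[0],q[1],.15]);Rm=mag(M,q[2]);c,s_=np.cos(q[2]),np.sin(q[2]);r=[]
    for uv,k,X,w in obs:
        W=M+Rm@np.array(X) if k=="f" else [q[0]+c*X[0]-s_*X[1],q[1]+s_*X[0]+c*X[1],X[2]]
        r+=list((proj(p,W)[0]-uv)*w)
    return np.array(r)
o=least_squares(res,[.643,-.118,-.22],loss="soft_l1");print(o.x,np.degrees(o.x[2]),res(o.x).reshape(-1,2).round(1))
# held disc, upper face plane: tool z = -(grasp)
m=(hsv[...,0]>=100)&(hsv[...,0]<=125)&(hsv[...,1]>120)&(hsv[...,2]>60);m[:200]=0;m[272:]=0;m[:,:200]=0;m[:,312:]=0
h=cv2.convexHull(cv2.findNonZero(m.astype(np.uint8)));print(cv2.boundingRect(h))
w=(hsv[...,2]>120)&(hsv[...,1]<60);w[:215]=0;w[271:]=0;w[:,:215]=0;w[:,300:]=0
hw=cv2.convexHull(cv2.findNonZero(w.astype(np.uint8)))[:,0];print(cv2.boundingRect(hw))
Rt=R.from_rotvec(s["ee_rot"]).as_matrix()
# fit circle r=.0205 of white face in tool frame at z=-t
hw=hw[hw[:,1]<268].astype(float)
def r2(q,pts,rad):
    Y=[]
    for uv in pts:
        cc,d=ray(p,uv);a=Rt.T@(cc-s["position"]);b=Rt.T@d;k=(q[2]-a[2])/b[2];Y.append(np.hypot(*(a+b*k)[:2]-q[:2])-rad)
    return np.array(Y)
for zf in(-.013,-.015,-.017):
    o2=least_squares(lambda q:r2([q[0],q[1],zf],hw,q[2]),[0,0,.02]);print("face z",zf,o2.x,np.abs(o2.fun).max())
E
```

```text
[236 165  38  38 774] [253.68992248 179.7248062 ]
follower ((254.52452087402344, 183.49984741210938), (37.70680236816406, 38.31367111206055), 161.59024047851562)
[ 0.64317853 -0.11759943 -0.21995223] -12.602334201632607 [[ 0.   0.1]
 [-3.  -0.9]
 [ 1.1 -0.2]
 [ 0.3  1. ]
 [-0.1  0.9]]
(207, 209, 99, 63)
(219, 224, 75, 47)
face z -0.013 [-0.00125452  0.00114013  0.02062518] 0.00020477443206879872
face z -0.015 [-1.25098017e-03  3.15484769e-05  2.03406064e-02] 0.00020194910222313955
face z -0.017 [-0.00124744 -0.00107703  0.02005604] 0.00019912377343775725
```

```bash
cat > g.py <<'E'
from h import *
from cell import arm
import sys
M=np.array([.6432,-.1176,.15]);Rm=mag(M,-.22);T=toolR(Rm)
off=np.array([float(a) for a in sys.argv[1].split(",")]);s=arm.observe()
D=s["position"]+R.from_rotvec(s["ee_rot"]).as_matrix()@off
print("now disc in mag (mm)",(1e3*Rm.T@(D-M)).round(2),"force in mag",(Rm.T@s["force"]).round(1),"clk",s["clock"],"w",s["width"])
for zc in sys.argv[2:]:
    print(zc,*goal(s,M+Rm[:,2]*float(zc)-T@off,T))
E
python3 g.py=-0 2>/dev/null; python3 g.py " -.0012,.0005,-.009" .045 .03 .022
```

```text
now disc in mag (mm) [  6.42   0.63 144.56] force in mag [-0.8  0.1 -0.8] clk 5.65 w 0.5782344307957429
.045 [-0.0013 -0.0075  0.0995] [ 0.0099 -0.0061 -0.0012]
.03 [-0.0014 -0.0076  0.1145] [ 0.0099 -0.0061 -0.0012]
.022 [-0.0015 -0.0077  0.1225] [ 0.0099 -0.0061 -0.0012]
```

```bash
python3 -m pendant '[{"dp":[-0.0013,-0.0075,0.03],"rotation":[0.01,-0.006,-0.001],"fingers":1},{"dp":[-0.0013,-0.0075,0.065],"rotation":[0.01,-0.006,-0.001],"fingers":1},{"dp":[-0.0013,-0.0075,0.0995],"rotation":[0.01,-0.006,-0.001],"fingers":1},{"dp":[-0.0013,-0.0075,0.0995],"rotation":[0.01,-0.006,-0.001],"fingers":1},{"dp":[-0.0013,-0.0075,0.0995],"rotation":[0.01,-0.006,-0.001],"fingers":1}]'
python3 g.py " -.0012,.0005,-.009" .022
python3 - <<'E'
from h import *
from cell import arm
cv2.imwrite("pics/w5.png",arm.get_image("wrist"))
cv2.imwrite("pics/s5.png",cv2.resize(arm.get_image("side")[80:240,190:350],None,fx=3.7,fy=3.7))
E
```

```text
clock: 6.28
position: [0.6271, -0.1121, 0.1828]
ee_rot: [2.141, 1.716, 0.413]
force: [-0.3, 0.7, -0.3]
width: 0.578
now disc in mag (mm) [ 0.35  0.64 45.88] force in mag [-0.5  0.6 -0. ] clk 6.275 w 0.57799583012565
.022 [-0.0007 -0.0004  0.0239] [ 0.0004 -0.0009  0.0004]
```

View pics/w5.png

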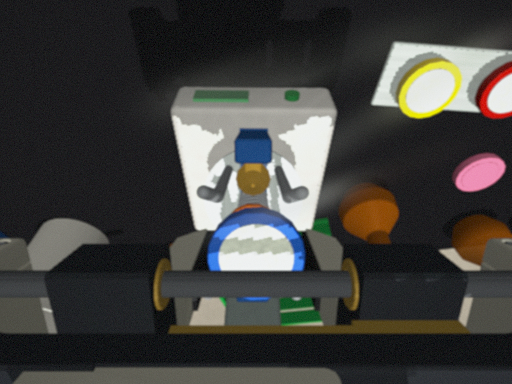

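View pics/s5.png

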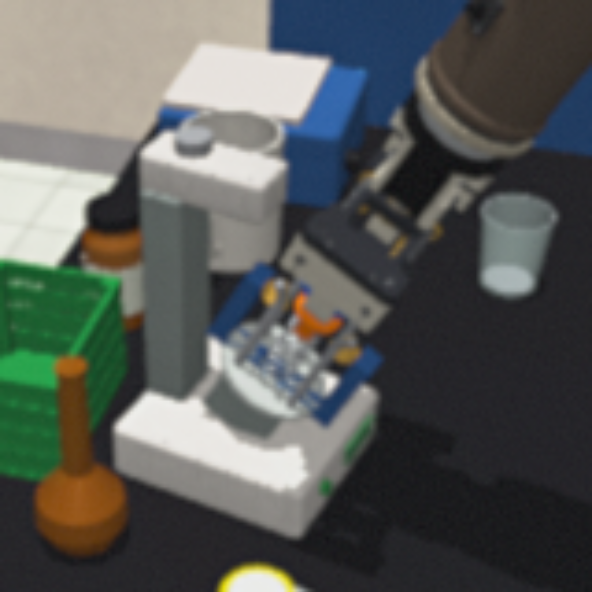

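```bash
python3 -m pendant '[{"dp":[-0.0007,-0.0004,0.012],"rotation":[0,0,0],"fingers":1},{"dp":[-0.0007,-0.0004,0.022],"rotation":[0,0,0],"fingers":1},{"dp":[-0.0007,-0.0004,0.028],"rotation":[0,0,0],"fingers":1},{"dp":[-0.0007,-0.0004,0.032],"rotation":[0,0,0],"fingers":1},{"dp":[-0.0007,-0.0004,0.032],"rotation":[0,0,0],"fingers":1}]'
python3 g.py " -.0012,.0005,-.009" -.009
```

```text
clock: 7.0
position: [0.6412, -0.1159, 0.1546]
ee_rot: [2.141, 1.716, 0.415]
force: [-1.8, 2.6, 3.2]
width: 0.575
now disc in mag (mm) [ 0.54  0.04 14.14] force in mag [-0.6  2.2  3.9] clk 7.0 w 0.5748361889795005
-.009 [-0.0001 -0.0006  0.0231] [ 0.0016 -0.0014  0.0002]
```

```bash
python3 -m pendant '[{"dp":[0,-0.0005,0.005],"rotation":[0.001,-0.001,0],"fingers":1},{"dp":[0,-0.0005,0.01],"rotation":[0.001,-0.001,0],"fingers":1},{"dp":[0,-0.0005,0.015],"rotation":[0.001,-0.001,0],"fingers":1},{"dp":[0,-0.0005,0.02],"rotation":[0.001,-0.001,0],"fingers":1},{"dp":[0,-0.0005,0.023],"rotation":[0.001,-0.001,0],"fingers":1},{"dp":[0,-0.0005,0.023],"rotation":[0.001,-0.001,0],"fingers":1}]'
python3 g.py " -.0012,.0005,-.009" -.010
python3 - <<'E'
from h import *
from cell import arm
cv2.imwrite("pics/w6.png",arm.get_image("wrist"))
cv2.imwrite("pics/s6.png",cv2.resize(arm.get_image("side")[100:220,210:330],None,fx=5,fy=5,interpolation=cv2.INTER_CUBIC))
E
```

```text
clock: 7.75
position: [0.6513, -0.1182, 0.1342]
ee_rot: [2.141, 1.715, 0.413]
force: [-2.0, 2.3, 6.7]
width: 0.578
now disc in mag (mm) [ 0.53 -0.01 -8.71] force in mag [0.8 1.8 7.1] clk 7.75 w 0.5781979954764049
-.010 [ 0.     -0.0005  0.0013] [ 0.0013 -0.0004  0.    ]
```

View pics/w6.png

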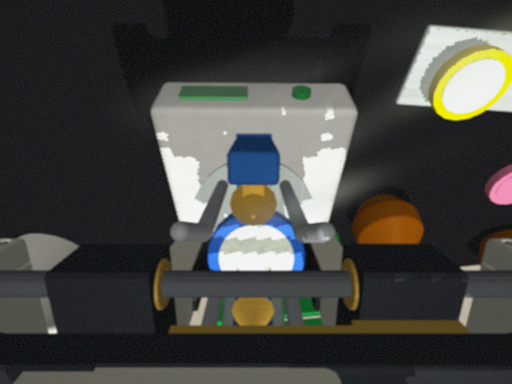

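View pics/s6.png

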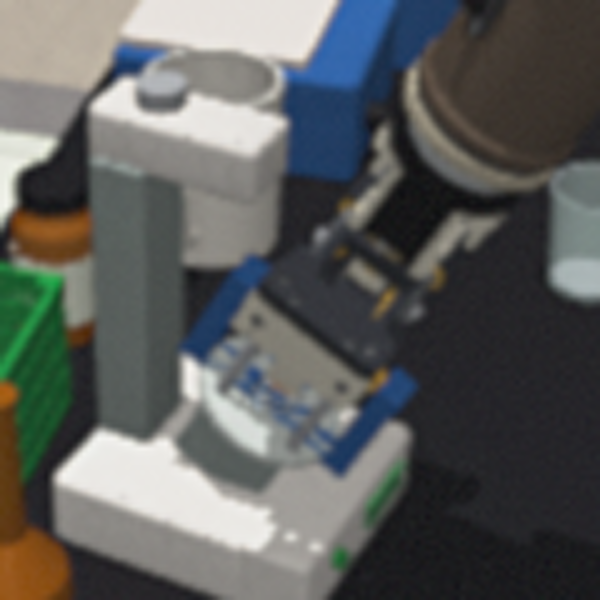

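```bash
python3 -m pendant '[{"dp":[0,-0.0005,0.0025],"rotation":[0.001,0,0],"fingers":1},{"dp":[0,-0.0005,0.0025],"rotation":[0.001,0,0],"fingers":1},{"dp":[0,-0.0005,0.0025],"rotation":[0.001,0,0],"fingers":0.05},{"dp":[0,-0.0005,0.0025],"rotation":[0.001,0,0],"fingers":-0.3},{"dp":[0,-0.0005,0.0025],"rotation":[0.001,0,0],"fingers":-0.4},{"dp":[0,-0.0005,0.0025],"rotation":[0.001,0,0],"fingers":-0.4},{"dp":[0,-0.0005,0.0025],"rotation":[0.001,0,0],"fingers":-0.4}]'
python3 g.py " -.0012,.0005,-.009" -.010
python3 - <<'E'
from h import *
from cell import arm
cv2.imwrite("pics/w7.png",arm.get_image("wrist"))
E
```

```text
clock: 8.72
position: [0.6519, -0.1184, 0.1318]
ee_rot: [2.142, 1.716, 0.412]
force: [-0.1, 0.3, 0.4]
width: 0.699
now disc in mag (mm) [ -0.02  -0.11 -11.13] force in mag [0.  0.3 0.4] clk 8.725 w 0.6989509732863286
-.010 [ 0.0001  0.     -0.0011] [ 0.0002 -0.0003 -0.0001]
```

View pics/w7.png

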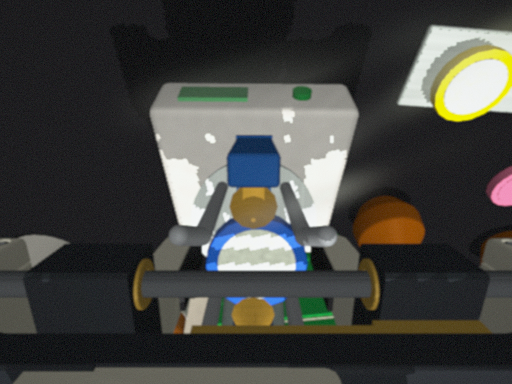

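```bash
python3 -m pendant '[{"dp":[0,0,-0.03],"rotation":[0,0,0],"fingers":-0.4},{"dp":[0,0,-0.08],"rotation":[0,0,0],"fingers":-0.5},{"dp":[0,0,-0.14],"rotation":[0,0,0],"fingers":-1},{"dp":[0,0,-0.14],"rotation":[0,0,0],"fingers":-1},{"dp":[0,0,-0.14],"rotation":[0,0,0],"fingers":-1}]'
python3 - <<'E'
from h import *
from cell import arm
p=arm.camera_params("wrist");im=arm.get_image("wrist");s=arm.observe()
cv2.imwrite("pics/w8.png",cv2.resize(im,None,fx=1.5,fy=1.5,interpolation=cv2.INTER_CUBIC))
hsv=cv2.cvtColor(im,cv2.COLOR_BGR2HSV)
m=(hsv[...,0]>=22)&(hsv[...,0]<=35)&(hsv[...,1]>120)&(hsv[...,2]>60);m[:,:320]=0;m[150:]=0
h=cv2.convexHull(cv2.findNonZero(m.astype(np.uint8)));print(cv2.boundingRect(h))
e=cv2.fitEllipse(h);X=atz(p,e[0],.0255);print(e,X)
x=np.array([np.cos(np.radians(-15.5)),np.sin(np.radians(-15.5)),0]);z=np.array([0,0,-1.]);G=np.c_[x,np.cross(z,x),z]
print(goal(s,np.array([.6385,.047,.18]),G),goal(s,np.array([.6385,.047,.0135]),G),s["position"])
E
```

```text
clock: 9.4
position: [0.5899, -0.1038, 0.2566]
ee_rot: [2.141, 1.717, 0.414]
force: [0.1, 0.4, -0.2]
width: 0.991
(365, 70, 48, 46)
((388.2490539550781, 92.60294342041016), (40.66958236694336, 51.956138610839844), 47.16860580444336) [0.63628134 0.04745173 0.0255    ]
(array([ 0.1583, -0.0212,  0.0743]), array([ 0.3618, -0.3809,  1.5889])) (array([ 0.1582, -0.0967,  0.2227]), array([ 0.3618, -0.3809,  1.5889])) [ 0.58960309 -0.10426399  0.25576515]
```

View pics/w8.png

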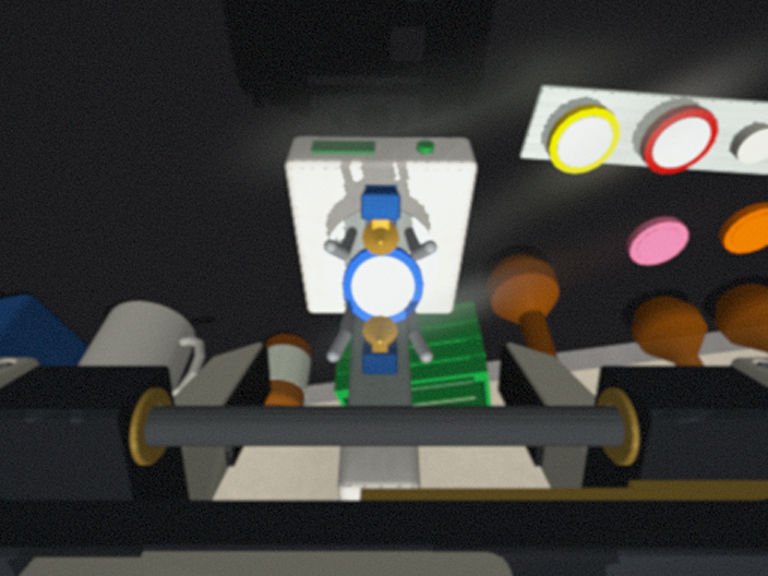

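```bash
python3 -m pendant '[{"dp":[0.02,-0.001,0.0],"rotation":[0.04,-0.042,0.177],"fingers":-1},{"dp":[0.05,-0.002,0.0],"rotation":[0.08,-0.085,0.353],"fingers":-1},{"dp":[0.09,-0.004,0.01],"rotation":[0.12,-0.127,0.53],"fingers":-1},{"dp":[0.13,-0.006,0.02],"rotation":[0.16,-0.17,0.706],"fingers":-1},{"dp":[0.158,-0.008,0.048],"rotation":[0.2,-0.21,0.883],"fingers":-1},{"dp":[0.158,-0.008,0.048],"rotation":[0.24,-0.254,1.06],"fingers":-1},{"dp":[0.158,-0.008,0.048],"rotation":[0.28,-0.296,1.236],"fingers":-1},{"dp":[0.158,-0.008,0.048],"rotation":[0.32,-0.34,1.41],"fingers":-1},{"dp":[0.158,-0.008,0.048],"rotation":[0.362,-0.381,1.589],"fingers":-1},{"dp":[0.158,-0.008,0.048],"rotation":[0.362,-0.381,1.589],"fingers":-1},{"dp":[0.158,-0.008,0.048],"rotation":[0.362,-0.381,1.589],"fingers":-1},{"dp":[0.158,-0.008,0.048],"rotation":[0.362,-0.381,1.589],"fingers":-1}]'
python3 - <<'E'
from h import *
from cell import arm
p=arm.camera_params("wrist");im=arm.get_image("wrist");s=arm.observe()
cv2.imwrite("pics/w9.png",im)
hsv=cv2.cvtColor(im,cv2.COLOR_BGR2HSV)
m=(hsv[...,0]>=22)&(hsv[...,0]<=35)&(hsv[...,1]>120)&(hsv[...,2]>60)
m[:120]=0;m[262:]=0;m[:,:190]=0;m[:,330:]=0
h=cv2.convexHull(cv2.findNonZero(m.astype(np.uint8)));print(cv2.boundingRect(h))
e=cv2.fitEllipse(h);X=atz(p,e[0],.0265);print(e,X)
x=np.array([np.cos(np.radians(-15.5)),np.sin(np.radians(-15.5)),0]);z=np.array([0,0,-1.]);G=np.c_[x,np.cross(z,x),z]
print(goal(s,np.array([X[0],X[1],.0135]),G),s["position"],s["joints"].round(2))
E
```

```text
clock: 10.95
position: [0.6381, 0.0472, 0.2089]
ee_rot: [3.113, -0.419, -0.001]
force: [-0.7, 0.0, 0.1]
width: 1.002
(234, 152, 47, 45)
((256.63458251953125, 174.10635375976562), (43.68708801269531, 45.85237121582031), 94.88439178466797) [0.63900357 0.0485912  0.0265    ]
(array([ 0.0006, -0.0014,  0.1956]), array([-0.0001,  0.0003,  0.0024])) [0.63808604 0.04733507 0.20914729] [-0.71  0.6   0.9   1.61 -0.5   1.19  0.03]
```

View pics/w9.png

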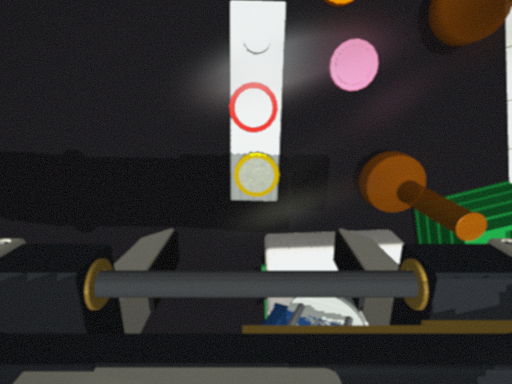

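```bash
python3 -m pendant '[{"dp":[0.0006,-0.0012,0.06],"rotation":[0,0,0],"fingers":-1},{"dp":[0.0006,-0.0012,0.12],"rotation":[0,0,0],"fingers":-1},{"dp":[0.0006,-0.0012,0.16],"rotation":[0,0,0],"fingers":-1},{"dp":[0.0006,-0.0012,0.185],"rotation":[0,0,0],"fingers":-1},{"dp":[0.0006,-0.0012,0.1955],"rotation":[0,0,0],"fingers":-1},{"dp":[0.0006,-0.0012,0.1955],"rotation":[0,0,0],"fingers":-1}]'
python3 - <<'E'
from h import *
from cell import arm
p=arm.camera_params("wrist");im=arm.get_image("wrist");s=arm.observe();Rt=R.from_rotvec(s["ee_rot"]).as_matrix()
cv2.imwrite("pics/w10.png",im)
hsv=cv2.cvtColor(im,cv2.COLOR_BGR2HSV)
m=(hsv[...,0]>=22)&(hsv[...,0]<=35)&(hsv[...,1]>120)&(hsv[...,2]>60)
m[:195]=0;m[303:]=0;m[:,:195]=0;m[:,320:]=0
h=cv2.convexHull(cv2.findNonZero(m.astype(np.uint8)));print(cv2.boundingRect(h))
e=cv2.fitEllipse(h);X=atz(p,e[0],.0265);print(e,X,Rt.T@(X-s["position"]))
E
```

```text
clock: 11.75
position: [0.6389, 0.0487, 0.0137]
ee_rot: [-3.113, 0.419, 0.001]
force: [-0.5, 0.1, 0.3]
width: 0.997
(207, 209, 99, 93)
((256.0060729980469, 254.8832244873047), (92.60502624511719, 98.1187744140625), 96.8729476928711) [0.63901635 0.04912456 0.0265    ] [-0.00060411 -0.00049065 -0.01197825]
```

View pics/w10.png

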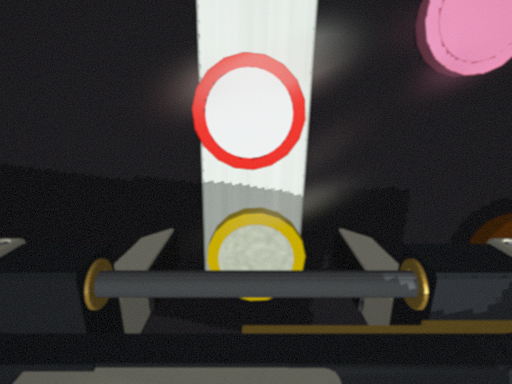

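Yellow is centred between the fingers at (256,255). Grip it.

```bash
python3 -m pendant '[{"dp":[-0.0005,0,0],"rotation":[0,0,0],"fingers":-0.5},{"dp":[-0.0005,0,0],"rotation":[0,0,0],"fingers":0.2},{"dp":[-0.0005,0,0],"rotation":[0,0,0],"fingers":1},{"dp":[-0.0005,0,0],"rotation":[0,0,0],"fingers":1},{"dp":[-0.0005,0,0],"rotation":[0,0,0],"fingers":1},{"dp":[-0.0005,0,0],"rotation":[0,0,0],"fingers":1}]' 40
python3 -m pendant '[{"dp":[0,0,-0.05],"rotation":[0,0,0],"fingers":1},{"dp":[0,0,-0.11],"rotation":[0,0,0],"fingers":1},{"dp":[0,0,-0.17],"rotation":[0,0,0],"fingers":1},{"dp":[0,0,-0.23],"rotation":[0,0,0],"fingers":1},{"dp":[0,0,-0.23],"rotation":[0,0,0],"fingers":1}]'
python3 - <<'E'
from h import *
from cell import arm
s=arm.observe();M=np.array([.6432,-.1176,.15]);Rm=mag(M,-.22);T=toolR(Rm)
print(s["position"],goal(s,M+Rm[:,2]*.13,T),goal(s,np.array([.54,.0,.28]),T))
E
```

```text
clock: 12.55
position: [0.639, 0.0487, 0.0146]
ee_rot: [-3.113, 0.419, -0.001]
force: [-0.0, 1.2, 1.6]
width: 0.581
clock: 13.18
position: [0.6412, 0.0477, 0.2495]
ee_rot: [-3.111, 0.419, -0.014]
force: [1.0, -0.4, -1.8]
width: 0.572
[0.64121989 0.04765051 0.24952964] (array([-0.0132,  0.1616, -0.017 ]), array([-0.3589,  0.3716, -1.5875])) (array([-0.0847,  0.0726, -0.0314]), array([-0.3589,  0.3716, -1.5875]))
```

```bash
python3 -m pendant '[{"dp":[-0.03,0.02,-0.031],"rotation":[-0.04,0.041,-0.176],"fingers":1},{"dp":[-0.06,0.045,-0.031],"rotation":[-0.08,0.083,-0.353],"fingers":1},{"dp":[-0.085,0.07,-0.031],"rotation":[-0.12,0.124,-0.53],"fingers":1},{"dp":[-0.085,0.072,-0.031],"rotation":[-0.16,0.165,-0.706],"fingers":1},{"dp":[-0.085,0.072,-0.031],"rotation":[-0.2,0.207,-0.88],"fingers":1},{"dp":[-0.085,0.072,-0.031],"rotation":[-0.24,0.248,-1.06],"fingers":1},{"dp":[-0.085,0.072,-0.031],"rotation":[-0.28,0.289,-1.235],"fingers":1},{"dp":[-0.07,0.09,-0.028],"rotation":[-0.32,0.33,-1.41],"fingers":1},{"dp":[-0.04,0.12,-0.023],"rotation":[-0.359,0.3716,-1.5875],"fingers":1},{"dp":[-0.013,0.1616,-0.017],"rotation":[-0.359,0.3716,-1.5875],"fingers":1},{"dp":[-0.013,0.1616,-0.017],"rotation":[-0.359,0.3716,-1.5875],"fingers":1},{"dp":[-0.013,0.1616,-0.017],"rotation":[-0.359,0.3716,-1.5875],"fingers":1},{"dp":[-0.013,0.1616,-0.017],"rotation":[-0.359,0.3716,-1.5875],"fingers":1}]'
python3 - <<'E'
from h import *
from cell import arm
from scipy.optimize import least_squares
s=arm.observe();p=arm.camera_params("wrist");im=arm.get_image("wrist");cv2.imwrite("pics/w11.png",im)
hsv=cv2.cvtColor(im,cv2.COLOR_BGR2HSV)
w=(hsv[...,2]>100)&(hsv[...,1]<60);w[:215]=0;w[268:]=0;w[:,:217]=0;w[:,297:]=0
hw=cv2.convexHull(cv2.findNonZero(w.astype(np.uint8)))[:,0];print(cv2.boundingRect(hw))
Rt=R.from_rotvec(s["ee_rot"]).as_matrix();hw=hw[hw[:,1]<265].astype(float)
def r2(q,zf):
    Y=[]
    for uv in hw:
        cc,d=ray(p,uv);a=Rt.T@(cc-s["position"]);b=Rt.T@d;k=(zf-a[2])/b[2];Y.append(np.hypot(*(a+b*k)[:2]-q[:2])-q[2])
    return np.array(Y)
for zf in(-.0125,-.0135,-.0145):
    o2=least_squares(r2,[0,0,.02],args=(zf,));print("face z",zf,o2.x,np.abs(o2.fun).max())
E
python3 g.py " -.0012,.0005,-.009" .045
```

```text
clock: 14.8
position: [0.5851, -0.1043, 0.265]
ee_rot: [2.143, 1.716, 0.41]
force: [-0.2, 0.1, 0.3]
width: 0.573
(219, 224, 75, 44)
face z -0.0125 [7.33454435e-05 1.53052531e-03 2.04961684e-02] 0.00028933214834454477
face z -0.0135 [7.23420641e-05 9.77591249e-04 2.03555297e-02] 0.0002873469434843956
face z -0.0145 [7.13386831e-05 4.24656899e-04 2.02148908e-02] 0.00028536167938793267
now disc in mag (mm) [ -0.22  -0.27 138.72] force in mag [-0.6 -0.9 -0.3] clk 14.85 w 0.5766889470442296
.045 [0.0002 0.0003 0.0937] [-0.0012 -0.0003  0.0007]
```

View pics/w11.png

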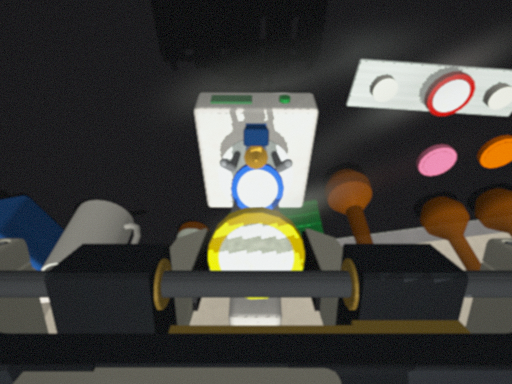

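```bash
python3 -m pendant '[{"dp":[0,0,0.03],"rotation":[-0.001,0,0.001],"fingers":1},{"dp":[-0.0002,0,0.065],"rotation":[-0.001,0,0.001],"fingers":1},{"dp":[-0.0003,0,0.0937],"rotation":[-0.001,0,0.001],"fingers":1},{"dp":[-0.0003,0,0.0937],"rotation":[-0.001,0,0.001],"fingers":1},{"dp":[-0.0003,0,0.0937],"rotation":[-0.001,0,0.001],"fingers":1}]'
python3 g.py " -.0006,.0006,-.0088" .012
```

```text
clock: 15.48
position: [0.6266, -0.1126, 0.1824]
ee_rot: [2.142, 1.716, 0.413]
force: [0.3, -0.5, -0.7]
width: 0.577
now disc in mag (mm) [-0.09  0.61 45.55] force in mag [ 0.1 -0.4 -0.8] clk 15.475 w 0.577197694429615
.012 [-0.0006  0.0001  0.0336] [ 0.0001 -0.0008  0.0003]
```

```bash
python3 -m pendant '[{"dp":[-0.0006,0,0.012],"rotation":[0,0,0],"fingers":1},{"dp":[-0.0006,0,0.022],"rotation":[0,0,0],"fingers":1},{"dp":[-0.0006,0,0.028],"rotation":[0,0,0],"fingers":1},{"dp":[-0.0006,0,0.0336],"rotation":[0,0,0],"fingers":1},{"dp":[-0.0006,0,0.0336],"rotation":[0,0,0],"fingers":1}]'
python3 g.py " -.0006,.0006,-.0088" -.010
```

```text
clock: 16.1
position: [0.6414, -0.1165, 0.1524]
ee_rot: [2.142, 1.717, 0.413]
force: [0.2, 1.0, 0.7]
width: 0.578
now disc in mag (mm) [-0.05  0.09 11.85] force in mag [0.3 1.  0.6] clk 16.1 w 0.5782374103598813
-.010 [-0.0001  0.0001  0.0218] [-0.     -0.0009  0.0002]
```

```bash
python3 -m pendant '[{"dp":[0,0,0.005],"rotation":[0,0,0],"fingers":1},{"dp":[0,0,0.01],"rotation":[0,-0.001,0],"fingers":1},{"dp":[0,0,0.015],"rotation":[0,-0.001,0],"fingers":1},{"dp":[0,0,0.019],"rotation":[0,-0.001,0],"fingers":1},{"dp":[0,0,0.022],"rotation":[0,-0.001,0],"fingers":1},{"dp":[0,0,0.022],"rotation":[0,-0.001,0],"fingers":1}]'
python3 g.py " -.0006,.0006,-.0088" -.011
python3 - <<'E'
from h import *
from cell import arm
cv2.imwrite("pics/w12.png",arm.get_image("wrist"))
E
```

```text
clock: 16.85
position: [0.6517, -0.1185, 0.1334]
ee_rot: [2.141, 1.716, 0.413]
force: [-3.1, 1.4, 6.3]
width: 0.572
now disc in mag (mm) [ 0.58  0.4  -9.86] force in mag [-0.1  0.7  7.1] clk 16.85 w 0.5723837217902077
-.011 [-0.0004 -0.0006  0.0011] [ 0.0009 -0.0005  0.0002]
```

View pics/w12.png

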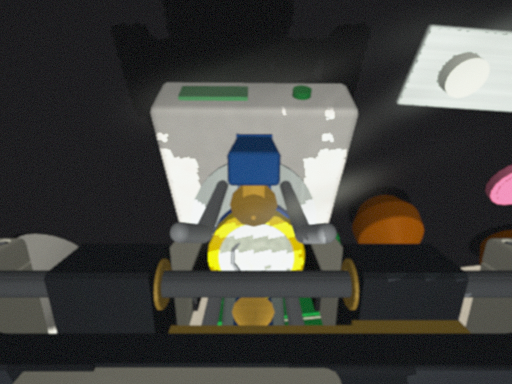

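```bash
python3 -m pendant '[{"dp":[-0.0004,-0.0005,0.0015],"rotation":[0.001,0,0],"fingers":1},{"dp":[-0.0004,-0.0005,0.0015],"rotation":[0.001,0,0],"fingers":1},{"dp":[-0.0004,-0.0005,0.0015],"rotation":[0.001,0,0],"fingers":0.05},{"dp":[-0.0004,-0.0005,0.0015],"rotation":[0.001,0,0],"fingers":-0.3},{"dp":[-0.0004,-0.0005,0.0015],"rotation":[0.001,0,0],"fingers":-0.4},{"dp":[-0.0004,-0.0005,0.0015],"rotation":[0.001,0,0],"fingers":-0.4},{"dp":[-0.0004,-0.0005,0.0015],"rotation":[0.001,0,0],"fingers":-0.4}]'
python3 -m pendant '[{"dp":[0,0,-0.03],"rotation":[0,0,0],"fingers":-0.4},{"dp":[0,0,-0.08],"rotation":[0,0,0],"fingers":-0.5},{"dp":[0,0,-0.14],"rotation":[0,0,0],"fingers":-1},{"dp":[0,0,-0.14],"rotation":[0,0,0],"fingers":-1},{"dp":[0,0,-0.14],"rotation":[0,0,0],"fingers":-1}]'
python3 - <<'E'
from h import *
from cell import arm
from scipy.optimize import least_squares
p=arm.camera_params("wrist");im=arm.get_image("wrist")
cv2.imwrite("pics/w13.png",cv2.resize(im[80:260,150:360],None,fx=3,fy=3,interpolation=cv2.INTER_CUBIC))
cv2.imwrite("pics/s13.png",cv2.resize(arm.get_image("side")[120:220,220:330],None,fx=5,fy=5,interpolation=cv2.INTER_CUBIC))
M=np.array([.6432,-.1176,.15]);Rm=mag(M,-.22)
hsv=cv2.cvtColor(im,cv2.COLOR_BGR2HSV)
m=(hsv[...,2]>170)&(hsv[...,1]<60)
n,l,st,c=cv2.connectedComponentsWithStats(m.astype(np.uint8))
i=l[189,255];print(st[i],c[i])
h=cv2.convexHull(cv2.findNonZero((l==i).astype(np.uint8)))[:,0]
e=cv2.fitEllipse(h.astype(np.float32));print("white face",e,"pred",proj(p,M))
K=p["camera_matrix"]
a=np.radians(np.arange(0,360,5));ring=np.c_[np.cos(a),np.sin(a),0*a]*.0205
for z in(0,-.003,-.01,.005): print(z,cv2.fitEllipse(proj(p,M+(ring+[0,0,z])@Rm.T).astype(np.float32)))
E
```

```text
clock: 17.77
position: [0.6518, -0.1189, 0.1318]
ee_rot: [2.142, 1.716, 0.412]
force: [-0.9, 0.2, -0.3]
width: 0.699
clock: 18.4
position: [0.59, -0.1043, 0.2573]
ee_rot: [2.141, 1.717, 0.416]
force: [-0.3, 0.6, -0.1]
width: 0.987
[ 233  169   42   41 1329] [253.34687735 188.71708051]
white face ((253.3339080810547, 188.70860290527344), (40.186180114746094, 41.5953369140625), 93.63788604736328) pred [[254.01784374 189.62573375]]
0 ((254.0123291015625, 189.21055603027344), (40.09606170654297, 41.674644470214844), 90.66771697998047)
-0.003 ((254.02056884765625, 188.39132690429688), (39.7364387512207, 41.265777587890625), 90.68412017822266)
-0.01 ((254.03916931152344, 186.5406036376953), (38.92170333862305, 40.34226989746094), 90.72425842285156)
0.005 ((253.99822998046875, 190.6124725341797), (40.70998001098633, 42.374393463134766), 90.64085388183594)
```

View pics/w13.png

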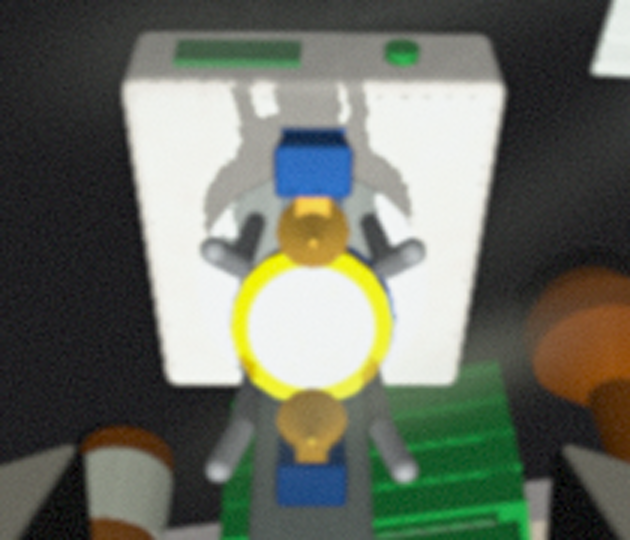

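View pics/s13.png

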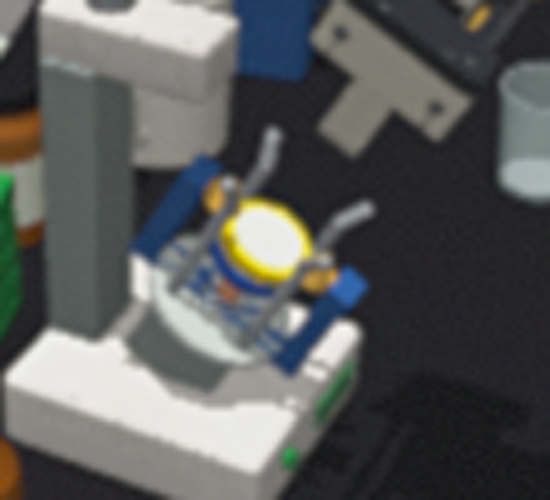

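```bash
python3 -c "
from cell import arm
s=arm.observe();print(s['clock'],s['force'],s['dq'].round(4));print(arm.sign_off())"
```

```text
18.5 [-0.40944516  0.39034441 -0.50133002] [ 0.0229  0.0151 -0.0103  0.0039  0.0012 -0.0004 -0.0035]
the job is handed in; nothing more can be done
None
```

I loaded the blue cassette and then the yellow one on top of it. Each was pressed past the brass catches along the well's axis, released, and the gripper was backed out before the next step. I handed the job in at 18.5 s of the 72 s allowed.

**Last checks:**
- **Yellow cassette:** in the final wrist picture its white face measures 40.2 x 41.6 px at (253, 189). That matches a square face at the catches' undersides, predicted at 40.1 x 41.7 px and (254, 189), so it is within about 1 mm of centre.
- **Catches:** both appear to lie over the yellow rim, which I judged by eye since the catch joints could not be read.
- **Blue cassette:** the side picture shows it directly beneath the yellow one.
- **Robot:** the fingers are open and clear of the magazine, and the remaining force reading of under 1 N is noise.
- **Bystanders:** the red cassette was still on its boss in a wrist picture taken after the yellow one was lifted. I did not measure it, the flask, the wash bottle or the beaker after that, but no move took the gripper near them.

No check failed or disagreed with another. Hand-in gives no verdict.

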